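Walk the pressing weight into its parking bay

ROBOT

A 6-joint arm with a two-finger parallel gripper is mounted at the origin on the work surface. World frame = base frame: x ahead of the robot, y to its left, z up, the work surface at z = 0. Lengths are in m, angles in rad, forces in N, time in s.
With the tool pointing down it reaches from about 0.4 to 0.825 m from the base axis. Payload 7 kg.
Tool frame: the origin (TCP) lies at the very end of the fingers, on their centre line; the grasp point (between the pads) lies 19 mm behind it; z points along the fingers, x is the direction in which the jaws open and shut, and the axes are right-handed (so a half turn about z gives the same grasp; the last joint's range is limited). The gripper opens to 88 mm and grips with 3 to 60 N. Pads are 19 mm wide; open, the fingers measure 130 mm over their backs; the gripper's body (78 mm by 193 mm) begins 47 mm behind the grasp point.
Start: joints at [1.525, 0.359, 0.012, 0, -1.224, -0.288], TCP at [0.221, 0.638, 0.205] pointing down, gripper open.
Joint ranges: [-3.07, 3.07], [-1.43, 2.12], [-1.02, 1.25], [-3.03, 1.67], [-3.05, -0], [-3.03, 3.03]. Speed limits (rad/s): [2.39, 2.39, 3.01, 3.14, 3.14, 3.14].

INTERFACE

Orientations are given as [roll, pitch, yaw] about the fixed x, y, z axes, in that order (R = Rz(yaw) Ry(pitch) Rx(roll)).
In Python, from station import telemetry, grab_frame, arm, regions_of, pinpoint gives the robot as it stands. The module is installed in compiled form; this text tells all that it offers.
- The arm moves only by the shell command python3 -m inch 'ROWS' [FORCE]. ROWS is text: rows parted by semicolons, each of 7 numbers parted by spaces: the opening, from 0 (shut) to 1 (fully open), then the shift along the world's x, y, z in cm, then the turn, a rotation vector about the world's x, y, z in degrees. A call has 1 to 12 rows; each row is the pose to reach, as a shift and turn from the pose measured when the call began; what a row does not reach only later rows make up. A row lasts 1/8 s, in which the tool goes at most 62.5 mm and 10.7 degrees, less where a joint would pass 70% of its speed; a pose out of reach is approached as far as the arm can. A call with a gripper value outside its range is refused whole. The fingers move at their own pace and stop on an object; FORCE is the grip in N (left out, the last holds). Time passes only in rows, so rows that repeat a pose let the fingers close. It gives the time, the measured TCP pose, the force and the opening at its end, in the units of the state.
- telemetry.get_state(): the state, without advancing time (a new reading comes with each control period).
- grab_frame(name): name is "scene" or "top" or "wrist"; returns a dict with "pixels" (384x512x3 uint8, red, green, blue), "fx", "fy", "cx", "cy" (pixels), "dist_coeffs" ([k1, k2, p1, p2, k3] as OpenCV has them; the pictures are not rectified), "R" (3x3) and "t" (3): a world point X has camera coordinates R X + t. Camera axes: x right, y down, z forward; pixel columns grow to the right and rows downward; lengths in m; the calibration is good to about 2 mm. A picture is of the moment at which its call begins. There is no depth.
- arm.job_done(): hands the job in, once; it reports no verdict.
Trained networks look in the newest picture that a camera, given by its name, has taken for a name from the list of things; names that differ only in an ending like _2 or _b are one class to them, and where a whole thing is asked for, a point or a joint stands for the part that bears it (a point fixed in the world has none). Each returns a list of dicts, best first, with "p" (0 to 1); they miss things now and then, are a little off and sometimes report something else, mostly with a low value. They report only what shows in the picture. A call takes as long as a camera call. They do not tell look-alikes from the thing itself.
- regions_of(camera, name): "pixels" (384x512 bool, what is visible of it) and "bbox" ([left, top, right, bottom] in pixels, round what is visible of it).
- pinpoint(camera, name): "location" ([column, row] in pixels: a listed point, or the origin of a listed thing).
The state is a dict: "t": time; "q": joint angles; "qd": joint speeds; "joint_efforts": joint torques, N m; "eef_pos": TCP position; "ee_rot": TCP orientation; "force": force on the tool from outside, world axes, zero at the start; "moment": the same for the moment, N m; "width": finger opening in m.
Only numpy, scipy, OpenCV 4.12 (cv2) and the standard library are available. Lean on these libraries where they do the work, as an engineer would, in place of code of your own. Each camera call takes 0.05 s, during which the arm holds its last target. There are 200 camera calls.

TASK

Park the heavy red pressing weight in its wooden bay on the carving bench: take it by the ball knob and walk it there on its bottom rim, rocking it from side to side a few times each way and gaining ground with each rock, without lifting it clear of the bench or letting it fall over. Stand it upright on the green ring between the battens, let go, then swing the yellow turn bar fully shut across the mouth of the bay, leaving the other things on the bench alone.

Things in the scene. Friction and masses are not known exactly. Their poses are not given: they have to be found in the camera images.
- weight: heavy pressing weight, loose: plain steel cylinder 90 across, 110 high, red with a white band, 1.6 to 2.4 kg; on top an 18 thick neck and black ball knob. Origin: centre of its underside, z up its axis. It grips the bench: 5 to 8 N sideways at the knob tips it onto its rim, not slides it. A rock counts from a lean of 3 degrees (8 is comfortable); over 25 counts as a fall
- weight_knob (a point): centre of the ball knob (34 across), on the weight's axis, 150 above its underside; pinched by two fingers the ball turns with little resistance about the line from pad to pad
- bay: the parking bay, fixed to the bench: U of dark wooden battens 30 high; its inside is 130 wide (y) and reaches 64 beyond the origin to the back batten; side battens run from 61 before to 64 beyond the origin. Origin: centre of the bay on the bench top; x points from the open mouth into the bay, y to the left as one enters, z up
- bay_spot (a point): centre of the green ring (100 across, flat) in the bay, on the bench top, where the weight must stand; same point as the bay's origin
- gate (a joint): angle of the yellow turn bar on its upright pivot at the right of the bay's mouth: 0 fully shut against a stop (bar across the mouth, pointing along the bay's +y), 1.57 pointing straight out from the mouth; starts at 1.7 to 2.05. Seen from above it closes clockwise. Stays where it is left; needs about 0.06 N m to turn
- gate_handle (a point): grip point on the black upright peg near the free end of the turn bar: peg 16 thick, its top 20 above this point, 155 from the pivot axis; the bar below it is 18 wide, 175 long, from 24 to 40 above the bench
- gate_hinge (a point): point on the turn bar's pivot axis at the height of gate_handle; lies 80 before and 85 to the right of the bay's origin
- lean_left (a point): invisible direction mark 100 above the bay's origin, nothing to touch: its z axis leans 0.5 rad from vertical towards the bay's +y (left). Used to tell that the weight leans left
- lean_right (a point): invisible direction mark 100 above the bay's origin, nothing to touch: its z axis leans 0.5 rad from vertical towards the bay's -y (right). Used to tell that the weight leans right
- mallet: carver's mallet lying down, square dark head 75 x 85 x 60, wooden handle 170 long; a bystander, origin at the top of the handle, on the bench, head to +x
- glue: yellow glue bottle, 64 across, 170 tall; a bystander, origin at the centre of its underside
- wax_tin: brass-coloured wax tin, 72 across, 40 tall, near the bay; a bystander, origin at the centre of its underside
- sanding_block: cork sanding block 100 x 55 x 32, near the bay; a bystander, origin at the centre of its underside
- chisel_a: loose chisel with light wooden handle, about 220 long, 26 high; a bystander, origin at the neck of the handle, on the bench, handle to -x
- offcut: light wood offcut 120 x 60 x 22; a bystander, origin at the centre of its underside
- brush_pot: blue ceramic pot, 80 across, 100 tall; a bystander, origin at the centre of its underside
Mind the look-alikes: they are no part of the job. There is more than one size of the weight; the job needs the smaller.

How it is judged:
On the way, in this order (a step that is already met when the one before it is completed fails the run):
1. the weight is rocked over to the left (as seen entering the bay) by about 3 degrees or more, while still within 9 cm of its start (angle between the z axis of weight and the z axis of lean_left, either way round below 0.455 rad and distance of weight from where it was at the start of the episode below 0.09 m), for 0.1 s.
2. it is rocked over to the right, having gained ground (15 mm or more from its start) (angle between the z axis of weight and the z axis of lean_right, either way round below 0.455 rad and distance of weight from where it was at the start of the episode above 0.015 m), for 0.1 s.
3. it is rocked over to the left again, 40 mm or more from its start (angle between the z axis of weight and the z axis of lean_left, either way round below 0.455 rad and distance of weight from where it was at the start of the episode above 0.04 m), for 0.1 s.
4. the weight stands upright in the bay within 25 mm of the centre of the green ring, not touched by the fingers (horizontal distance between weight and bay_spot below 0.025 m and angle between weight's own z axis and vertical below 0.03 rad and height (world z) of weight below 0.005 m and contact force between the fingers and weight below 0.1 N), for 0.2 s.
5. the turn bar is swung shut (value of joint gate below 0.08 rad), for 0.2 s.
At the end, for the whole second after the job is handed in: the weight stands still and upright (within 0.03 rad) on the bench with its axis within 25 mm of the centre of the green ring, and the turn bar is shut to within 0.08 rad (horizontal distance between weight and bay_spot below 0.025 m and angle between weight's own z axis and vertical below 0.03 rad and height (world z) of weight below 0.005 m and value of joint gate below 0.08 rad and linear speed of weight below 0.01 m/s); the robot touches nothing.
It fails at once if the weight is lifted clear of the bench (its lowest edge some 5 mm or more up) ((angle between weight's own z axis and vertical below 0.03 rad and height (world z) of weight above 0.0065 m) or (angle between weight's own z axis and vertical below 0.08 rad and height (world z) of weight above 0.0086 m) or (angle between weight's own z axis and vertical below 0.15 rad and height (world z) of weight above 0.0117 m) or (angle between weight's own z axis and vertical below 0.22 rad and height (world z) of weight above 0.0148 m) or (angle between weight's own z axis and vertical below 0.3 rad and height (world z) of weight above 0.0183 m) or height (world z) of weight above 0.024 m).
It fails at once if the weight leans more than 25 degrees or falls over (angle between weight's own z axis and vertical above 0.44 rad).
It fails at once if a bystander is moved by more than 30 mm (distance of any of mallet, glue, wax_tin, sanding_block, chisel_a, offcut, brush_pot from where it was at the start of the episode above 0.03 m).
It also fails if it takes over 72 s, if anything falls off the work surface, if the arm or the gripper's body presses on something with over 40 N, if the wrist force passes 120 N, or if a joint passes its speed limit or range.

## Working session

There is one attempt and no reset: what is moved stays moved. The work goes in short steps, Python scripts to look and compute and a shell command to move; the robot and the scene stay as the last step left them, time stands still between calls to the robot, and variables do not carry over. Pictures are saved under pics/ and viewed, about 8 in all and at most 12, crops included, and the job is handed in when it is done.

```bash
mkdir -p pics; cat > h.py <<'E'
import numpy as np, cv2
from station import telemetry, grab_frame, arm, regions_of, pinpoint
def cam(f):
    K=np.array([[f["fx"],0,f["cx"]],[0,f["fy"],f["cy"]],[0,0,1.]]);return K,np.array(f["dist_coeffs"],float),np.array(f["R"]),np.array(f["t"])
def ray(f,px,z):
    K,D,R,t=cam(f);u=cv2.undistortPoints(np.array([[px]],float),K,D)[0,0]
    c=-R.T@t;d=R.T@np.array([u[0],u[1],1]);return c+d*(z-c[2])/d[2]
def proj(f,X):
    K,D,R,t=cam(f);return cv2.projectPoints(np.atleast_2d(np.array(X,float)),cv2.Rodrigues(R)[0],t,K,D)[0][:,0]
def save(f,n,box=None,s=1.5):
    im=f["pixels"][:,:,::-1]
    if box: im=im[box[1]:box[3],box[0]:box[2]]
    cv2.imwrite("pics/"+n,cv2.resize(im,None,fx=s,fy=s,interpolation=cv2.INTER_CUBIC))
E
python3 - <<'E'
from h import *
np.set_printoptions(precision=4,suppress=True)
s=telemetry.get_state();print(s)
Z=dict(weight=0,weight_knob=.15,bay=0,bay_spot=0,gate_handle=.06,gate_hinge=.06,mallet=0,glue=0,wax_tin=0,sanding_block=0,chisel_a=0,offcut=0,brush_pot=0)
fr={}
for c in("scene","top"):
    f=grab_frame(c);fr[c]=f
    print(c,"campos",-np.array(f["R"]).T@np.array(f["t"]))
    for n,z in Z.items():
        try:
            for d in pinpoint(c,n)[:3]: print(c,n,round(d["p"],2),np.round(d["location"]),ray(f,d["location"],z))
        except Exception as e: print(c,n,e)
im=[fr[c]["pixels"][:,:,::-1] for c in fr]
for c in fr: save(fr[c],c+"0.png")
E
```

```text
{'t': 0.0, 'q': array([ 1.5251,  0.3594,  0.011 , -0.0004, -1.2241, -0.2881]), 'qd': array([ 0.0008,  0.0009, -0.0003, -0.0013, -0.0006,  0.0011]), 'joint_efforts': array([  0.0001, -58.272 ,  29.3038,   6.9967,   0.0068,  -0.0002]), 'eef_pos': array([0.221 , 0.6372, 0.2037]), 'ee_rot': array([-3.1415, -0.0016, -1.9047]), 'force': array([0.6614, 0.3552, 0.4893]), 'moment': array([-0.0173, -0.0335,  0.0383]), 'width': 0.08767695990455698}
scene campos [1.2994 0.6789 0.9892]
scene weight 0.88 [251. 190.] [ 0.5156 -0.1382  0.    ]
scene weight 0.74 [214. 217.] [ 0.6903 -0.1259  0.    ]
scene weight_knob 0.81 [250. 138.] [ 0.4559 -0.2039  0.15  ]
scene weight_knob 0.76 [210. 182.] [ 0.6948 -0.1233  0.15  ]
scene bay 0.93 [268. 240.] [ 0.637   0.0617 -0.    ]
scene bay_spot 0.88 [269. 240.] [0.6341 0.0639 0.    ]
scene bay_spot 0.49 [271. 238.] [0.6253 0.0612 0.    ]
scene gate_handle 0.83 [178. 230.] [ 0.8352 -0.1096  0.06  ]
scene gate_hinge 0.71 [235. 232.] [0.7233 0.0117 0.06  ]
scene mallet 0.74 [387. 274.] [0.4916 0.3878 0.    ]
scene mallet 0.55 [178. 233.] [ 0.8139 -0.1501  0.    
[... 1263 characters left out ...]
 gate_hinge 0.26 [244. 232.] [0.4829 0.0306 0.06  ]
top mallet 0.63 [134. 230.] [0.4848 0.4004 0.    ]
top glue 0.78 [149. 198.] [0.5942 0.3502 0.    ]
top glue 0.33 [237. 189.] [0.6228 0.0558 0.    ]
top glue 0.31 [290. 164.] [ 0.7068 -0.1225  0.    ]
top wax_tin 0.87 [245. 233.] [0.4753 0.0291 0.    ]
top sanding_block 0.81 [197. 156.] [0.7324 0.191  0.    ]
top sanding_block 0.18 [284. 166.] [ 0.7001 -0.1029  0.    ]
top chisel_a 0.82 [356. 231.] [ 0.4809 -0.3446  0.    ]
top chisel_a 0.37 [292. 163.] [ 0.7105 -0.1306  0.    ]
top offcut 0.75 [193. 238.] [0.4606 0.2027 0.    ]
top brush_pot 0.96 [369. 202.] [ 0.5769 -0.3899  0.    ]
top brush_pot 0.51 [284. 167.] [ 0.6944 -0.1005  0.    ]
```

View pics/scene0.png

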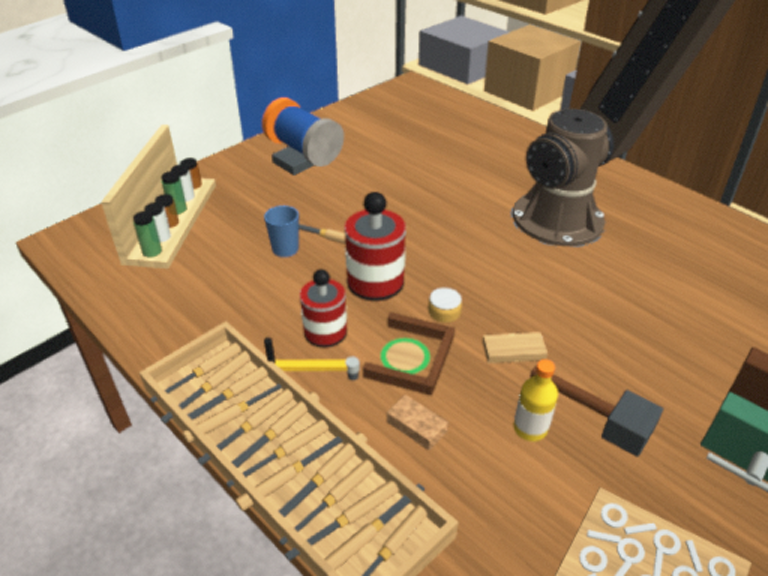

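View pics/top0.png

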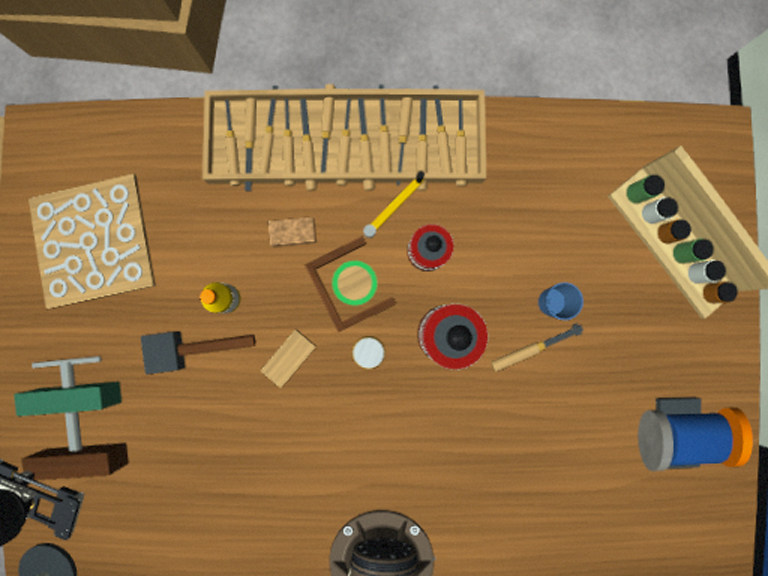

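Two weights, both red: the small one at scene (214,217) / top (285,165) and the large one at scene (251,190) / top (303,222). The job's weight is the smaller one, at about (0.69,-0.11). I'll refine it, the ring and the bay axis, and make the confirmation crop.

```bash
python3 - <<'E'
from h import *
np.set_printoptions(precision=4,suppress=True)
F={c:grab_frame(c) for c in("scene","top")}
K={}
for c,f in F.items():
    hsv=cv2.cvtColor(f["pixels"],cv2.COLOR_RGB2HSV)
    g=cv2.inRange(hsv,(45,120,80),(75,255,255))
    m=np.zeros_like(g); u,v=np.round(proj(f,[.62,.057,0])[0]).astype(int); m[v-35:v+35,u-35:u+35]=1; g=g*m
    ct=max(cv2.findContours(g,cv2.RETR_EXTERNAL,cv2.CHAIN_APPROX_NONE)[0],key=len)
    P=np.array([ray(f,p[0],0)[:2] for p in ct.astype(float)])
    A=np.c_[2*P,np.ones(len(P))];x=np.linalg.lstsq(A,(P**2).sum(1),rcond=None)[0]
    print(c,"ring",x[:2],"r",np.sqrt(x[2]+x[0]**2+x[1]**2))
    u,v=np.round(proj(f,[.69,-.115,.15])[0]).astype(int)
    b=(f["pixels"].max(2)<45).astype(np.uint8);m=np.zeros_like(b);m[v-14:v+14,u-14:u+14]=1
    n,l,s,ce=cv2.connectedComponentsWithStats(b*m)
    for i in range(1,n):
        if s[i,4]>10: print(c,"dark",ce[i],s[i],ray(f,ce[i],.15))
    i=1+np.argmax(s[1:,4]);K[c]=ce[i]
    # gate bar
    y=cv2.inRange(hsv,(22,150,130),(35,255,255));m=np.zeros_like(y);u,v=np.round(proj(f,[.8,-.03,.04])[0]).astype(int);m[v-40:v+40,u-50:u+50]=1
    vu=np.argwhere((y*m)>0);Q=np.array([ray(f,(b,a),.04)[:2] for a,b in vu])
    vx,vy,x0,y0=cv2.fitLine(Q.astype(np.float32),cv2.DIST_HUBER,0,.01,.01).ravel();t=(Q-[x0,y0])@[vx,vy]
    print(c,"bar ends",[x0+vx*t.min(),y0+vy*t.min()],[x0+vx*t.max(),y0+vy*t.max()])
    # dark battens top corners via region
    r=regions_of(c,"bay")
    if r: 
        print(c,"bay",r[0]["p"],r[0]["bbox"])
        px=f["pixels"].astype(int);d=(r[0]["pixels"])&(px.max(2)<110)&(px[:,:,0]>px[:,:,2]+15)
        vu=np.argwhere(d);np.save("bay_"+c+".npy",vu)
P=[np.c_[cam(F[c])[2],cam(F[c])[3]] for c in K];U=[cv2.undistortPoints(K[c].reshape(1,1,2),*cam(F[c])[:2])[0,0].reshape(2,1) for c in K]
X=cv2.triangulatePoints(P[0],P[1],*U);print("knob",(X[:3]/X[3]).ravel())
a=F["top"]["pixels"][135:255,190:340];a=cv2.resize(a,None,fx=5,fy=4.8,interpolation=cv2.INTER_CUBIC)
cv2.imwrite("pics/crop1.png",a[:,:,::-1])
# template: optimise bay yaw/pos on batten tops in top image
from scipy.optimize import minimize
f=F["top"];px=f["pixels"].astype(float).sum(2);px=cv2.GaussianBlur(px,(3,3),0)
def pts(x,y,th):
    g=[];w=.006
    for s in np.linspace(-.055,.068,30):
        for o in(-w/2,0,w/2): g+=[(s,.065+w+o),(s,-.065-w+o)]
    for s in np.linspace(-.065,.065,30):
        for o in(-w/2,0,w/2): g.append((.064+w+o,s))
    g=np.array(g);c,s=np.cos(th),np.sin(th);return np.c_[x+c*g[:,0]-s*g[:,1],y+s*g[:,0]+c*g[:,1],np.full(len(g),.03)]
def cost(p):
    q=proj(f,pts(*p)).astype(np.float32);return cv2.remap(px.astype(np.float32),q[:,0],q[:,1],cv2.INTER_LINEAR).mean()
best=min((minimize(cost,[.621,.057,np.radians(t)],method="Nelder-Mead",options=dict(initial_simplex=[[.621,.057,np.radians(t)],[.626,.057,np.radians(t)],[.621,.062,np.radians(t)],[.621,.057,np.radians(t+3)]])) for t in(112,115,117,120,123)),key=lambda r:r.fun)
print("bay fit",best.x[:2],np.degrees(best.x[2]),best.fun)
E
```

```text
scene ring [0.6245 0.0569] r 0.045273106879044636
scene dark [213.2364 185.2545] [209 181  10   9  55] [ 0.6984 -0.1044  0.15  ]
scene bar ends [np.float64(0.7505442304107435), np.float64(0.020298957571211515)] [np.float64(0.8465539808753274), np.float64(-0.0761157302644642)]
scene bay 0.91 [173.8, 213.0, 299.4, 264.3]
top ring [0.6248 0.0589] r 0.048381279658717406
top dark [288.9398 162.0843] [284 157  11  11  83] [ 0.6955 -0.105   0.15  ]
top bar ends [np.float64(0.7459012870860906), np.float64(0.016496145501043245)] [np.float64(0.8520814966566752), np.float64(-0.08817508640468269)]
top bay 0.69 [205.4, 114.3, 286.6, 218.3]
knob [ 0.6963 -0.1058  0.1478]
bay fit [0.6228 0.0561] 116.39889873924152 203.1868438720703
```

View pics/crop1.png

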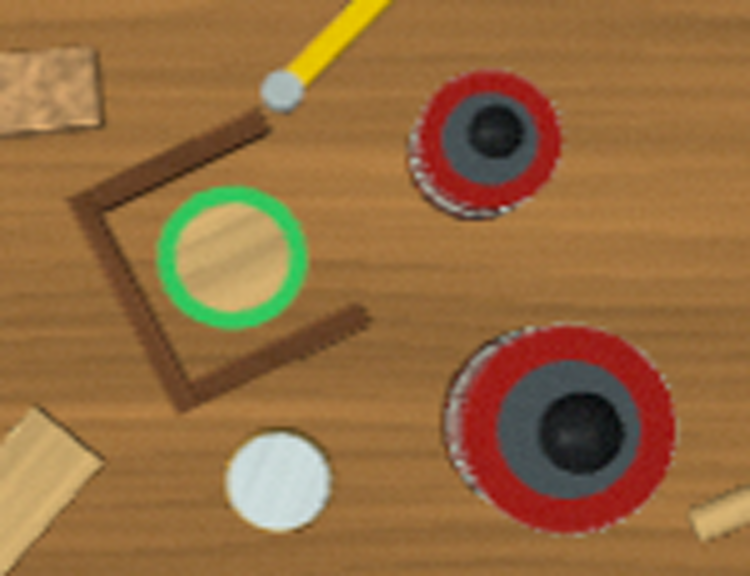

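The crop shows the small weight at crop (495,130), clearly smaller than its twin at (580,430). The bay is open to the right and the gate bar is out of the way. I'm moving above the knob.

```bash
python3 -m inch '1 0 0 9 0 0 0;1 5 -8 9 0 0 -15;1 10 -16 9 0 0 -30;1 15 -24 9 0 0 -45;1 20 -31 9 0 0 -60;1 25 -39 9 0 0 -75;1 30 -47 9 0 0 -90;1 35 -55 9 0 0 -105;1 40 -63 9 0 0 -120;1 45 -70 9 0 0 -135;1 47.5 -74.3 9 0 0 -145;1 47.5 -74.3 9 0 0 -154.4' 25; python3 -m inch '1 0 0 0 0 0 0;1 0 0 0 0 0 0'; python3 -c "
from h import *
print(telemetry.get_state()['q'])"
```

```text
t: 3.1
eef_pos: [0.5907, 0.0588, 0.2947]
ee_rot: [3.141, 0.0, 2.31]
force: [1.3, 1.4, -0.2]
width: 0.0879
t: 3.35
eef_pos: [0.5906, 0.0584, 0.2945]
ee_rot: [3.141, -0.0, 2.31]
force: [-0.2, 0.7, -0.2]
width: 0.0874
[ 4.27553312e-01  1.80500026e-01 -2.84888434e-02 -2.00261769e-04
 -1.36133277e+00 -1.25938009e+00]
```

```bash
python3 -m inch '1 3.5 -5.5 0 0 0 -10;1 7 -11 0 0 0 -20;1 10.5 -16.4 0 0 0 -30;1 10.5 -16.4 0 0 0 -35.9;1 10.5 -16.4 -3 0 0 -35.9;1 10.5 -16.4 -8 0 0 -35.9;1 10.5 -16.4 -8 0 0 -35.9;1 10.5 -16.4 -8 0 0 -35.9'; python3 - <<'E'
from h import *
f=grab_frame("wrist");print(pinpoint("wrist","weight_knob")[:2])
s=telemetry.get_state();print(s['eef_pos'],s['ee_rot'])
for d in pinpoint("wrist","weight_knob")[:2]: print(ray(f,d["location"],.15))
b=(f["pixels"].max(2)<45).astype(np.uint8);n,l,st,ce=cv2.connectedComponentsWithStats(b)
for i in range(1,n):
    if st[i,4]>80: print(ce[i],st[i],ray(f,ce[i],.15))
save(f,"wrist1.png",s=1)
E
```

```text
t: 4.35
eef_pos: [0.6966, -0.1047, 0.2169]
ee_rot: [3.139, 0.001, 1.685]
force: [0.0, 0.4, -0.1]
width: 0.0875
[{'location': [258.2, 194.7], 'p': 0.68}]
[ 0.69697315 -0.1049684   0.2174983 ] [3.13709832e+00 6.97109455e-04 1.68457008e+00]
[ 0.69558238 -0.10252206  0.15      ]
[239.08148148  58.52592593] [203  42  79  23 135] [ 0.58729158 -0.13034728  0.15      ]
[437.15772871 114.70283912] [ 397   51   59  124 1585] [0.61109244 0.03447759 0.15      ]
[20.57575758 69.35858586] [  0  63  50  10 198] [ 0.61555074 -0.29842796  0.15      ]
[255.08372978 193.2378687 ] [ 237  175   38   37 1051] [ 0.69455582 -0.10542462  0.15      ]
[221.61182208 319.51481643] [    0   223   512   161 32194] [ 0.83050472 -0.12375135  0.15      ]
[449.38668404 261.6255183 ] [ 325  223  187   85 8441] [0.74025471 0.08413595 0.15      ]
[159.86       287.79333333] [155 280  13  22 150] [ 0.80064907 -0.1865712   0.15      ]
[258.18954248 293.27777778] [253 280  12  27 306] [ 0.79597429 -0.09065026  0.15      ]
[350.7    287.0125] [343 280  14  21 160] [ 0.77842762 -0.0020444   0.15      ]
```

View pics/wrist1.png

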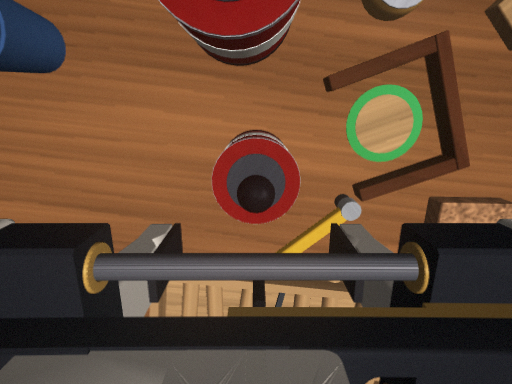

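The wrist view shows the small knob at (255,193), centred between the fingers to within 1-2 mm. I'm descending and gripping.

```bash
python3 -m inch '1 -0.1 -0.05 -3 0 0 0;1 -0.1 -0.05 -6 0 0 0;1 -0.1 -0.05 -8.6 0 0 0;1 -0.1 -0.05 -8.6 0 0 0;0.2 -0.1 -0.05 -8.6 0 0 0;0.2 -0.1 -0.05 -8.6 0 0 0;0.2 -0.1 -0.05 -8.6 0 0 0;0.2 -0.1 -0.05 -8.6 0 0 0;0.2 -0.1 -0.05 -8.6 0 0 0;0.2 -0.1 -0.05 -8.6 0 0 0' 25; python3 -c "
from h import *
s=telemetry.get_state();print(s)"
```

```text
t: 5.75
eef_pos: [0.6958, -0.1055, 0.1312]
ee_rot: [3.137, 0.0, 1.684]
force: [-1.5, 5.7, 2.1]
width: 0.0327
{'t': 5.75, 'q': array([ 1.25700155e-01,  4.50108452e-01, -1.86534654e-02,  4.00784259e-04,
       -1.09782359e+00, -1.58336550e+00]), 'qd': array([ 0.00727711, -0.00068691,  0.00275567, -0.01388397, -0.00061511,
       -0.001543  ]), 'joint_efforts': array([-1.27963386e+00, -6.33853340e+01,  2.75438780e+01,  7.58871049e+00,
       -6.53058244e-02, -2.29219688e-03]), 'eef_pos': array([ 0.69576547, -0.10554774,  0.13116556]), 'ee_rot': array([3.13737771e+00, 3.04598211e-04, 1.68410849e+00]), 'force': array([-1.50623907,  5.71930602,  2.0704581 ]), 'moment': array([ 2.14209676,  0.15039597, -0.01708164]), 'width': 0.03267926039855132}
```

```bash
cat > step.py <<'E'
import sys
from h import *
# side(+1 left,-1 right) target_yaw_deg lean_deg [dx dy of start correction, mm]
def plan(side,ty,lean=8,off=(0,0),dz=0,nl=3,hold=0):
    s=telemetry.get_state();th=np.degrees(s["ee_rot"][2]);K=s["eef_pos"][:2]+np.array(off)/1000
    d=lambda t:np.array([np.cos(np.radians(t+90*side)),np.sin(np.radians(t+90*side))])
    P=K+.045*d(th)
    def row(t,a):
        a=np.radians(a);k=P+d(t)*(-.045*np.cos(a)+.15*np.sin(a));z=.045*np.sin(a)+.15*np.cos(a)-.15
        return "0.2 %.2f %.2f %.2f 0 0 %.1f"%(*((k-s["eef_pos"][:2])*100),z*100+dz/10*(a>0),t-th)
    n=int(np.ceil(abs(ty-th)/10))
    r=[row(th,lean*(i+1)/nl) for i in range(nl)]+[row(th,lean)]*hold+[row(th+(ty-th)*(i+1)/n,lean) for i in range(n)]+[row(ty,lean)]+[row(ty,lean*(2-i)/3) for i in range(3)]
    B=np.array([.6245,.0575]);x=np.radians(116.5);v=K-B
    print("now bay xy mm",np.round(1e3*np.array([v@[np.cos(x),np.sin(x)],v@[-np.sin(x),np.cos(x)]]),1),"yaw",round(th,1),"F",np.round(s["force"],1));print(";".join(r))
a=sys.argv[1:];plan(int(a[0]),float(a[1]),*([float(a[2])] if len(a)>2 else []),**(dict(off=(float(a[3]),float(a[4]))) if len(a)>4 else {}))
E
python3 step.py 1 133.7 8 0 1
```

```text
now bay xy mm [-176.8    8.5] yaw 96.5 F [-1.5  5.7  2.1]
0.2 -0.70 0.02 0.19 0 0 0.0;0.2 -1.40 -0.06 0.35 0 0 0.0;0.2 -2.12 -0.14 0.48 0 0 0.0;0.2 -2.19 0.24 0.48 0 0 9.3;0.2 -2.33 0.60 0.48 0 0 18.6;0.2 -2.52 0.93 0.48 0 0 27.9;0.2 -2.76 1.23 0.48 0 0 37.2;0.2 -2.76 1.23 0.48 0 0 37.2;0.2 -2.24 1.72 0.35 0 0 37.2;0.2 -1.73 2.21 0.19 0 0 37.2;0.2 -1.22 2.70 0.00 0 0 37.2
```

First the lean alone, to read the forces.

```bash
python3 -m inch '0.2 -0.70 0.02 0.19 0 0 0;0.2 -1.40 -0.06 0.35 0 0 0;0.2 -2.12 -0.14 0.48 0 0 0;0.2 -2.12 -0.14 0.48 0 0 0;0.2 -2.12 -0.14 0.48 0 0 0'; python3 - <<'E'
from h import *
f=grab_frame("scene");s=telemetry.get_state();print(s["eef_pos"],s["force"],s["moment"])
save(f,"s2.png",(130,110,330,280),3.5)
E
```

```text
t: 6.38
eef_pos: [0.6745, -0.1069, 0.1358]
ee_rot: [3.138, 0.0, 1.684]
force: [4.2, 0.6, -7.3]
width: 0.0305
[ 0.67459658 -0.10687851  0.13575364] [ 3.41009756 -0.20529118 -6.52148819] [ 0.21587884 -1.73901874 -0.02608807]
```

View pics/s2.png

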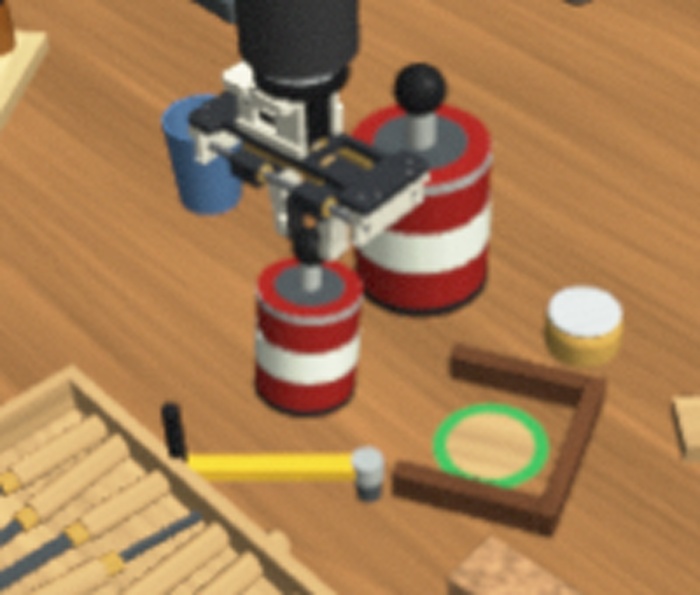

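The picture shows the weight on its rim with the knob pinched, leaning to the bay's left, and the bench carrying most of the load. Next, the swing about the rim contact, then setting down.

```bash
python3 -m inch '0.2 -0.07 0.38 -0.03 0 0 9.3;0.2 -0.21 0.74 -0.03 0 0 18.6;0.2 -0.40 1.07 -0.03 0 0 27.9;0.2 -0.64 1.37 -0.03 0 0 37.2;0.2 -0.64 1.37 -0.03 0 0 37.2;0.2 -0.12 1.86 -0.13 0 0 37.2;0.2 0.39 2.35 -0.29 0 0 37.2;0.2 0.90 2.84 -0.48 0 0 37.2;0.2 0.90 2.84 -0.48 0 0 37.2;0.2 0.90 2.84 -0.48 0 0 37.2' ; python3 - <<'E'
from h import *
f=grab_frame("top")
r=regions_of("top","weight");print([(x["p"],x["bbox"]) for x in r[:3]])
for c in("top","scene"):
    f=grab_frame(c)
    for d in pinpoint(c,"weight")[:3]: print(c,d["p"],ray(f,d["location"],0))
E
python3 step.py -1 93.7
```

```text
t: 7.68
eef_pos: [0.6824, -0.08, 0.132]
ee_rot: [3.141, 0.0, 2.333]
force: [-5.9, -4.1, 1.2]
width: 0.0304
[(0.87, [277.6, 202.8, 323.8, 246.3]), (0.49, [265.1, 177.1, 290.7, 185.8])]
top 0.77 [ 0.51490428 -0.14419505  0.        ]
top 0.46 [ 0.67653183 -0.08296718  0.        ]
scene 0.92 [ 5.10008108e-01 -1.52278083e-01  1.11022302e-16]
scene 0.77 [ 0.68841712 -0.09490977  0.        ]
now bay xy mm [-148.8    9.7] yaw 133.6 F [-5.3 -2.8  1.7]
0.2 0.51 0.48 0.19 0 0 0.0;0.2 1.02 0.98 0.35 0 0 0.0;0.2 1.54 1.47 0.48 0 0 0.0;0.2 1.29 1.79 0.48 0 0 -10.0;0.2 1.09 2.15 0.48 0 0 -20.0;0.2 0.96 2.54 0.48 0 0 -29.9;0.2 0.89 2.95 0.48 0 0 -39.9;0.2 0.89 2.95 0.48 0 0 -39.9;0.2 0.18 2.91 0.35 0 0 -39.9;0.2 -0.53 2.86 0.19 0 0 -39.9;0.2 -1.23 2.81 0.00 0 0 -39.9
```

```bash
python3 -m inch '0.2 0.51 0.48 0.19 0 0 0;0.2 1.02 0.98 0.33 0 0 0;0.2 1.54 1.47 0.45 0 0 0;0.2 1.54 1.47 0.45 0 0 0;0.2 1.29 1.79 0.45 0 0 -10;0.2 1.09 2.15 0.45 0 0 -20;0.2 0.96 2.54 0.45 0 0 -30;0.2 0.89 2.95 0.45 0 0 -40;0.2 0.89 2.95 0.45 0 0 -40'; python3 -c "
from h import *
s=telemetry.get_state();print(s['force'],s['moment'])"; python3 -m inch '0.2 -0.71 -0.04 -0.12 0 0 0;0.2 -1.42 -0.09 -0.28 0 0 0;0.2 -2.02 -0.14 -0.46 0 0 0;0.2 -2.02 -0.14 -0.46 0 0 0'; python3 step.py 1 133.7
```

```text
t: 9.1
eef_pos: [0.6906, -0.0501, 0.1361]
ee_rot: [-3.141, -0.0, 1.636]
force: [-2.6, -0.9, -7.0]
width: 0.0304
[-2.63711976 -0.94503512 -7.01532051] [-0.55403953  1.28655124 -0.02629962]
t: 9.6
eef_pos: [0.6715, -0.0517, 0.1323]
ee_rot: [3.139, -0.0, 1.636]
force: [1.7, -3.3, -5.2]
width: 0.0304
now bay xy mm [-118.7    6.7] yaw 93.7 F [ 1.7 -3.3 -5.2]
0.2 -0.70 -0.05 0.19 0 0 0.0;0.2 -1.41 -0.09 0.35 0 0 0.0;0.2 -2.13 -0.14 0.48 0 0 0.0;0.2 -2.19 0.27 0.48 0 0 10.0;0.2 -2.32 0.66 0.48 0 0 20.0;0.2 -2.52 1.02 0.48 0 0 30.0;0.2 -2.78 1.34 0.48 0 0 40.0;0.2 -2.78 1.34 0.48 0 0 40.0;0.2 -2.26 1.84 0.35 0 0 40.0;0.2 -1.75 2.33 0.19 0 0 40.0;0.2 -1.24 2.81 0.00 0 0 40.0
```

```bash
python3 -m inch '0.2 -0.70 -0.05 0.10 0 0 0;0.2 -1.41 -0.09 0.25 0 0 0;0.2 -2.13 -0.14 0.37 0 0 0;0.2 -2.13 -0.14 0.37 0 0 0;0.2 -2.19 0.27 0.37 0 0 10;0.2 -2.32 0.66 0.37 0 0 20;0.2 -2.52 1.02 0.37 0 0 30;0.2 -2.78 1.34 0.37 0 0 40;0.2 -2.78 1.34 0.37 0 0 40'; python3 -m inch '0.2 0.52 0.50 -0.12 0 0 0;0.2 1.03 0.99 -0.28 0 0 0;0.2 1.44 1.38 -0.46 0 0 0;0.2 1.44 1.38 -0.46 0 0 0'; python3 step.py -1 93.7
```

```text
t: 10.72
eef_pos: [0.6439, -0.0374, 0.1362]
ee_rot: [3.138, -0.0, 2.334]
force: [3.0, 2.4, -3.6]
width: 0.0298
t: 11.22
eef_pos: [0.6574, -0.0254, 0.1329]
ee_rot: [-3.141, 0.0, 2.333]
force: [-4.1, -6.1, 6.6]
width: 0.0298
now bay xy mm [-88.9   7.6] yaw 133.7 F [-4.1 -6.1  6.6]
0.2 0.51 0.49 0.19 0 0 0.0;0.2 1.02 0.98 0.35 0 0 0.0;0.2 1.54 1.47 0.48 0 0 0.0;0.2 1.28 1.79 0.48 0 0 -10.0;0.2 1.09 2.16 0.48 0 0 -20.0;0.2 0.95 2.55 0.48 0 0 -30.0;0.2 0.89 2.96 0.48 0 0 -40.0;0.2 0.89 2.96 0.48 0 0 -40.0;0.2 0.17 2.91 0.35 0 0 -40.0;0.2 -0.54 2.86 0.19 0 0 -40.0;0.2 -1.24 2.82 0.00 0 0 -40.0
```

```bash
python3 step.py -1 91.6 | tail -1; python3 -m inch '0.2 0.51 0.49 0.25 0 0 0;0.2 1.02 0.98 0.41 0 0 0;0.2 1.54 1.47 0.50 0 0 0;0.2 1.54 1.47 0.50 0 0 0;0.2 1.28 1.79 0.50 0 0 -10;0.2 1.09 2.16 0.50 0 0 -20;0.2 0.95 2.55 0.50 0 0 -30;0.2 0.89 2.96 0.50 0 0 -40;0.2 0.89 3.05 0.50 0 0 -42;0.2 0.89 3.05 0.50 0 0 -42'; python3 -m inch '0.2 -0.71 -0.01 -0.12 0 0 0;0.2 -1.42 -0.03 -0.28 0 0 0;0.2 -2.00 -0.04 -0.44 0 0 0;0.2 -2.00 -0.04 -0.44 0 0 0'; python3 - <<'E'
from h import *
f=grab_frame("scene");save(f,"s3.png",(150,110,340,280),3.5)
E
python3 step.py 1 131.6
```

```text
0.2 0.51 0.49 0.19 0 0 0.0;0.2 1.02 0.98 0.35 0 0 0.0;0.2 1.54 1.47 0.48 0 0 0.0;0.2 1.32 1.74 0.48 0 0 -8.4;0.2 1.14 2.04 0.48 0 0 -16.8;0.2 1.01 2.36 0.48 0 0 -25.2;0.2 0.92 2.70 0.48 0 0 -33.7;0.2 0.89 3.04 0.48 0 0 -42.1;0.2 0.89 3.04 0.48 0 0 -42.1;0.2 0.17 3.02 0.35 0 0 -42.1;0.2 -0.54 3.00 0.19 0 0 -42.1;0.2 -1.24 2.98 0.00 0 0 -42.1
t: 12.48
eef_pos: [0.6659, 0.0053, 0.1376]
ee_rot: [-3.141, 0.0, 1.603]
force: [-4.8, -0.7, -5.3]
width: 0.0294
t: 12.98
eef_pos: [0.6466, 0.0045, 0.134]
ee_rot: [3.14, 0.001, 1.604]
force: [-0.7, -6.0, -3.3]
width: 0.0296
now bay xy mm [-57.4   3.8] yaw 91.9 F [-1.1 -5.5 -2.4]
0.2 -0.70 -0.02 0.19 0 0 0.0;0.2 -1.41 -0.05 0.35 0 0 0.0;0.2 -2.13 -0.07 0.48 0 0 0.0;0.2 -2.18 0.34 0.48 0 0 9.9;0.2 -2.30 0.73 0.48 0 0 19.9;0.2 -2.48 1.10 0.48 0 0 29.8;0.2 -2.73 1.43 0.48 0 0 39.7;0.2 -2.73 1.43 0.48 0 0 39.7;0.2 -2.19 1.90 0.35 0 0 39.7;0.2 -1.66 2.37 0.19 0 0 39.7;0.2 -1.13 2.84 0.00 0 0 39.7
```

View pics/s3.png

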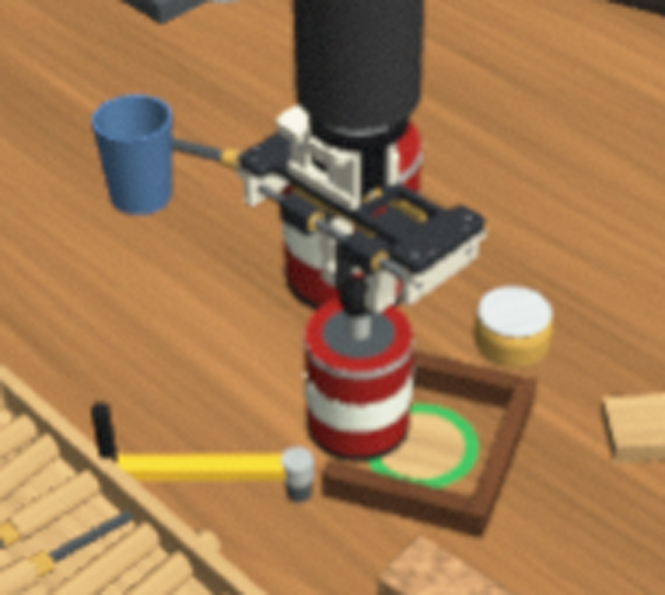

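```bash
python3 -m inch '0.2 -0.70 -0.02 0.12 0 0 0;0.2 -1.41 -0.05 0.27 0 0 0;0.2 -2.13 -0.07 0.39 0 0 0;0.2 -2.13 -0.07 0.39 0 0 0;0.2 -2.18 0.34 0.39 0 0 10;0.2 -2.30 0.73 0.39 0 0 20;0.2 -2.48 1.10 0.39 0 0 30;0.2 -2.73 1.43 0.39 0 0 40;0.2 -2.73 1.43 0.39 0 0 40'; python3 -m inch '0.2 0.54 0.47 -0.12 0 0 0;0.2 1.05 0.92 -0.28 0 0 0;0.2 1.44 1.26 -0.44 0 0 0;0.2 1.44 1.26 -0.44 0 0 0'; python3 step.py -1 97; python3 - <<'E'
from h import *
f=grab_frame("top");save(f,"t3.png",(190,140,310,230),5)
E
```

```text
t: 14.15
eef_pos: [0.6202, 0.0197, 0.1386]
ee_rot: [3.138, 0.001, 2.301]
force: [3.6, 2.0, -2.0]
width: 0.0277
t: 14.65
eef_pos: [0.6348, 0.031, 0.135]
ee_rot: [3.14, 0.003, 2.301]
force: [0.9, -5.8, 3.9]
width: 0.028
now bay xy mm [-28.4   2.6] yaw 131.8 F [ 0.9 -5.8  3.9]
0.2 0.52 0.47 0.19 0 0 0.0;0.2 1.05 0.94 0.35 0 0 0.0;0.2 1.59 1.42 0.48 0 0 0.0;0.2 1.37 1.71 0.48 0 0 -8.7;0.2 1.20 2.02 0.48 0 0 -17.4;0.2 1.07 2.36 0.48 0 0 -26.1;0.2 1.00 2.71 0.48 0 0 -34.8;0.2 1.00 2.71 0.48 0 0 -34.8;0.2 0.29 2.63 0.35 0 0 -34.8;0.2 -0.42 2.54 0.19 0 0 -34.8;0.2 -1.11 2.45 0.00 0 0 -34.8
```

View pics/t3.png

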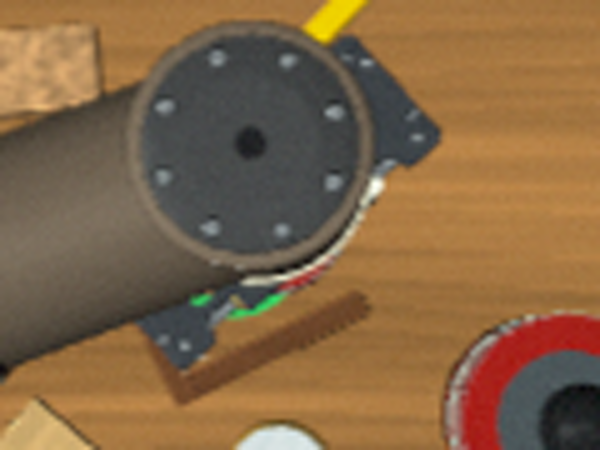

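The top view is blocked by the arm. The width has crept from 33 to 28 mm and z is creeping up, so the ball is slipping in the pads. I'm letting go, looking, and gripping afresh.

```bash
python3 -m inch '0.9 0 0 0 0 0 0;0.9 0 0 0 0 0 0;0.9 0 0 0 0 0 0;0.9 0 0 0 0 0 0;0.9 0 0 4 0 0 0;0.9 0 0 9 0 0 0;0.9 0 0 9 0 0 0;0.9 0 0 9 0 0 0'; cat > loc.py <<'E'
from h import *
np.set_printoptions(precision=4,suppress=True)
s=telemetry.get_state();T=s["eef_pos"];print(T,s["ee_rot"])
x=np.radians(116.5);B=np.array([.6245,.0575]);bay=lambda p:np.round(1e3*np.array([(p[:2]-B)@[np.cos(x),np.sin(x)],(p[:2]-B)@[-np.sin(x),np.cos(x)]]),1)
U=[];P=[]
for c in("wrist","scene"):
    f=grab_frame(c);d=pinpoint(c,"weight_knob")
    g=[np.array(k["location"]) for k in d];print(c,[(round(k["p"],2),ray(f,k["location"],.15)) for k in d[:3]])
    b=(f["pixels"].max(2)<45).astype(np.uint8);n,l,st,ce=cv2.connectedComponentsWithStats(b)
    for i in range(1,n):
        X=ray(f,ce[i],.15)
        if st[i,4]>30 and np.hypot(*(X[:2]-T[:2]))<.05: print(c,ce[i],st[i],X,"bay",bay(X))
    for k in pinpoint(c,"weight")[:2]: Y=ray(f,k["location"],0);print(c,"base",round(k["p"],2),Y,bay(Y))
    save(f,c+"L%d.png"%int(s["t"]),s=1)
E
python3 loc.py
```

```text
t: 15.7
eef_pos: [0.6344, 0.0311, 0.2248]
ee_rot: [3.14, 0.002, 2.301]
force: [0.2, 0.1, -0.5]
width: 0.0788
[0.6344 0.0311 0.2248] [3.1399 0.0022 2.3007]
wrist [(0.92, array([0.6353, 0.0334, 0.15  ]))]
wrist [253.2069 191.3751] [236 174  37  36 957] [0.6346 0.0286 0.15  ] bay [-30.3   3.9]
wrist base 0.63 [0.6377 0.0293 0.    ] [-31.1   0.8]
scene [(0.9, array([ 0.4569, -0.2163,  0.15  ])), (0.77, array([0.6431, 0.0233, 0.15  ]))]
scene [260.371  197.6774] [256 193  10  10  62] [0.6387 0.0291 0.15  ] bay [-31.7  -0.1]
scene base 0.9 [ 0.4999 -0.149  -0.    ] [-129.2  203.6]
scene base 0.73 [0.6376 0.0271 0.    ] [-33.1   1.8]
```

```bash
python3 -m inch '0.9 0.15 -0.2 -3 0 0 1.7;0.9 0.15 -0.2 -7 0 0 1.7;0.9 0.15 -0.2 -9.4 0 0 1.7;0.9 0.15 -0.2 -9.4 0 0 1.7;0.2 0.15 -0.2 -9.4 0 0 1.7;0.2 0.15 -0.2 -9.4 0 0 1.7;0.2 0.15 -0.2 -9.4 0 0 1.7;0.2 0.15 -0.2 -9.4 0 0 1.7;0.2 0.15 -0.2 -9.4 0 0 1.7' 35;  python3 step.py -1 93.5
```

```text
t: 17.12
eef_pos: [0.636, 0.0289, 0.1304]
ee_rot: [3.141, 0.002, 2.33]
force: [-2.3, 2.0, 1.4]
width: 0.0346
now bay xy mm [-30.7   2.5] yaw 133.5 F [-2.3  2.   1.4]
0.2 0.51 0.48 0.19 0 0 0.0;0.2 1.03 0.97 0.35 0 0 0.0;0.2 1.55 1.47 0.48 0 0 0.0;0.2 1.33 1.72 0.48 0 0 -8.0;0.2 1.16 2.00 0.48 0 0 -16.0;0.2 1.03 2.31 0.48 0 0 -24.0;0.2 0.94 2.63 0.48 0 0 -32.0;0.2 0.90 2.95 0.48 0 0 -40.0;0.2 0.90 2.95 0.48 0 0 -40.0;0.2 0.18 2.91 0.35 0 0 -40.0;0.2 -0.53 2.87 0.19 0 0 -40.0;0.2 -1.23 2.82 0.00 0 0 -40.0
```

```bash
python3 -m inch '0.2 0.51 0.48 0.19 0 0 0;0.2 1.03 0.97 0.33 0 0 0;0.2 1.55 1.47 0.46 0 0 0;0.2 1.55 1.47 0.46 0 0 0;0.2 1.33 1.72 0.46 0 0 -8;0.2 1.16 2.00 0.46 0 0 -16;0.2 1.03 2.31 0.46 0 0 -24;0.2 0.94 2.63 0.46 0 0 -32;0.2 0.90 2.95 0.46 0 0 -40;0.2 0.90 2.95 0.46 0 0 -40'; python3 -m inch '0.2 -0.72 -0.04 -0.13 0 0 0;0.2 -1.43 -0.08 -0.29 0 0 0;0.2 -2.05 -0.13 -0.48 0 0 0;0.2 -2.05 -0.13 -0.48 0 0 0;0.9 -2.05 -0.13 -0.48 0 0 0;0.9 -2.05 -0.13 -0.48 0 0 0;0.9 -2.05 -0.13 -0.48 0 0 0;0.9 -2.05 -0.13 -0.48 0 0 0;0.9 -2.05 -0.13 4 0 0 0;0.9 -2.05 -0.13 9 0 0 0;0.9 -2.05 -0.13 9 0 0 0;0.9 -2.05 -0.13 9 0 0 0'; python3 loc.py
```

```text
t: 18.38
eef_pos: [0.643, 0.0586, 0.1335]
ee_rot: [-3.138, 0.002, 1.63]
force: [-5.8, 0.7, -3.3]
width: 0.031
t: 19.88
eef_pos: [0.6221, 0.0574, 0.2232]
ee_rot: [-3.138, 0.002, 1.63]
force: [0.9, -0.4, -0.2]
width: 0.0788
[0.6221 0.0574 0.2232] [-3.1376  0.0015  1.6301]
wrist [(0.56, array([0.6311, 0.0598, 0.15  ]))]
wrist [255.7205 200.7584] [239 183  36  36 923] [0.6286 0.0577 0.15  ] bay [-1.6 -3.7]
wrist base 0.77 [0.6299 0.0596 0.    ] [-0.6 -5.8]
wrist base 0.59 [ 0.5133 -0.1475  0.    ] [-133.9  191. ]
scene [(0.92, array([0.6247, 0.0454, 0.15  ])), (0.87, array([ 0.4501, -0.2138,  0.15  ])), (0.45, array([ 0.6906, -0.239 ,  0.15  ]))]
scene [269.     202.1636] [265 197  10  10  55] [0.6347 0.059  0.15  ] bay [-3.2 -9.9]
scene base 0.66 [0.6354 0.053  0.    ] [-8.9 -7.7]
scene base 0.66 [ 0.4951 -0.1634  0.    ] [-139.9  214.4]
```

The weight stands near the ring centre, at about (-2,-5) mm in the bay and under 10 mm off by every estimate. Next is the gate: close the fingers, rise, and turn the wrist the long way to stay inside joint 6's range.

```bash
python3 -m inch '0 0 0 5 0 0 5;0 0 0 8 0 0 15;0 3 -0.7 8 0 0 25;0 7 -1.5 8 0 0 35;0 11 -2.5 8 0 0 45;0 15 -3.3 8 0 0 55;0 17.4 -3.7 8 0 0 65;0 17.4 -3.7 8 0 0 75;0 17.4 -3.7 8 0 0 85;0 17.4 -3.7 8 0 0 95;0 17.4 -3.7 8 0 0 105;0 17.4 -3.7 8 0 0 110'; python3 -m inch '0 0 0 0 0 0 10;0 0 0 0 0 0 20;0 0 0 0 0 0 30;0 0 0 0 0 0 40;0 0 0 0 0 0 50;0 0 0 0 0 0 60;0 0 0 0 0 0 70;0 0 0 0 0 0 77;0 0 0 0 0 0 77'; python3 - <<'E'
from h import *
s=telemetry.get_state();print(s["q"],s["eef_pos"],s["ee_rot"])
for c in ("scene","wrist"):
    f=grab_frame(c);save(f,c+"G.png",(130,130,330,280) if c=="scene" else None,3.5 if c=="scene" else 1)
E
```

```text
t: 21.68
eef_pos: [0.7961, 0.0202, 0.3017]
ee_rot: [-3.137, 0.001, -2.729]
force: [0.4, 0.2, -0.1]
width: 0.0001
t: 22.8
eef_pos: [0.7961, 0.0202, 0.3009]
ee_rot: [-3.138, 0.001, -1.386]
force: [-0.3, -0.3, 0.1]
width: 0.0002
[ 2.68133792e-01  5.37429056e-01  5.06035349e-01 -8.92705897e-04
 -1.53536381e+00  1.48757638e+00] [0.79605743 0.02017934 0.30093059] [-3.13764200e+00  1.22489773e-03 -1.38590989e+00]
```

View pics/sceneG.png

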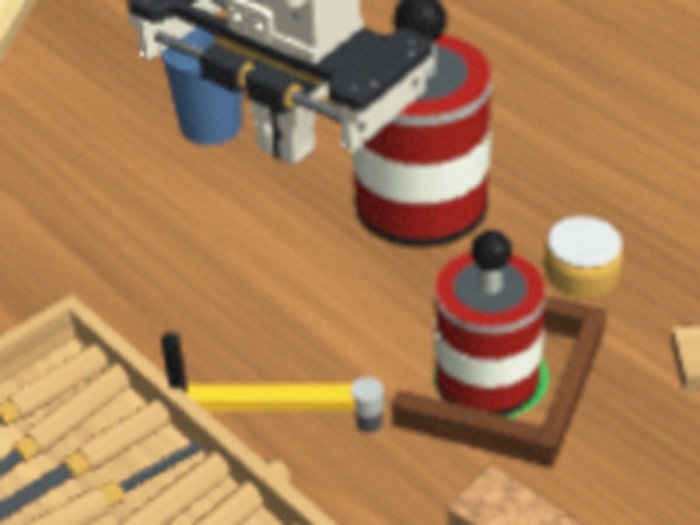

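The picture shows the weight upright on the ring, with green visible on both sides, and the bar still out with a clear way down beside it. I'm descending next to the bar.

```bash
python3 -m inch '0 0 0 -6 0 0 0;0 0 0 -12 0 0 0;0 0 0 -18 0 0 0;0 0 0 -23 0 0 0;0 0 0 -25 0 0 0;0 0 0 -26.8 0 0 0;0 0 0 -26.8 0 0 0'; python3 - <<'E'
from h import *
s=telemetry.get_state();T=s["eef_pos"];H=np.array([.7363,.0238]);th0=np.degrees(s["ee_rot"][2])
# bar angle phi (gate), finger centre at s along bar, offset o behind it
for i,g in enumerate([108,98,88,78,68,58,48,38,28,18,9,2,-2]):
    a=np.radians(-153.5+g);d=np.array([np.cos(a),np.sin(a)]);n=np.array([-d[1],d[0]])
    p=H+.045*d+.020*n;print(g,"%.2f %.2f"%tuple((p-T[:2])*100),"turn %.1f"%(np.interp(g,[0,80],[-153.5,-80])-th0))
E
```

```text
t: 23.78
eef_pos: [0.7962, 0.0202, 0.0331]
ee_rot: [-3.138, 0.001, -1.388]
force: [0.2, -0.1, -0.4]
width: 0.0004
108 -1.41 -1.45 turn -0.5
98 -1.79 -2.22 turn -0.5
88 -2.30 -2.91 turn -0.5
78 -2.93 -3.50 turn -2.3
68 -3.64 -3.97 turn -11.5
58 -4.43 -4.31 turn -20.7
48 -5.26 -4.51 turn -29.9
38 -6.12 -4.56 turn -39.0
28 -6.97 -4.47 turn -48.2
18 -7.80 -4.22 turn -57.4
9 -8.49 -3.88 turn -65.7
2 -8.99 -3.54 turn -72.1
-2 -9.25 -3.33 turn -74.0
```

```bash
python3 -m inch '0 -1.41 -1.45 0 0 0 0;0 -1.79 -2.22 0 0 0 0;0 -2.30 -2.91 0 0 0 0;0 -2.93 -3.50 0 0 0 -2;0 -3.64 -3.97 0 0 0 -11.5;0 -4.43 -4.31 0 0 0 -20.7;0 -5.26 -4.51 0 0 0 -30;0 -6.12 -4.56 0 0 0 -39;0 -6.97 -4.47 0 0 0 -48;0 -7.80 -4.22 0 0 0 -57.4;0 -8.49 -3.88 0 0 0 -65.7;0 -8.49 -3.88 0 0 0 -65.7'; python3 - <<'E'
from h import *
s=telemetry.get_state();print(s["eef_pos"],s["ee_rot"])
f=grab_frame("scene");save(f,"G2.png",(170,150,330,280),4)
E
```

```text
t: 25.28
eef_pos: [0.711, -0.0184, 0.0334]
ee_rot: [-3.138, 0.001, -2.535]
force: [0.2, 0.2, -0.3]
width: 0.0004
[ 0.71104875 -0.01844809  0.03342397] [-3.13751447e+00  1.39291932e-03 -2.53475197e+00]
```

View pics/G2.png

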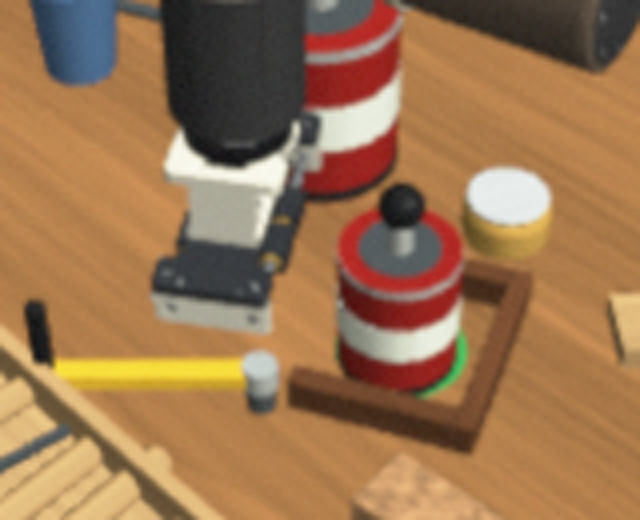

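The bar has not moved: it still lies from (50,375) to (260,375) in the crop, so the shallow finger overlap skimmed over it. I'm going back and doing it lower.

```bash
python3 -m inch '0 0 0 4 0 0 0;0 0 0 8 0 0 0;0 4 2 8 0 0 10;0 8.5 3.8 8 0 0 20;0 8.5 3.8 8 0 0 30;0 8.5 3.8 8 0 0 40;0 8.5 3.8 8 0 0 50;0 8.5 3.8 3 0 0 50;0 8.5 3.8 -0.5 0 0 50;0 8.5 3.8 -1.7 0 0 50;0 8.5 3.8 -1.7 0 0 50'; python3 - <<'E'
from h import *
s=telemetry.get_state();T=s["eef_pos"];H=np.array([.7363,.0238]);th0=np.degrees(s["ee_rot"][2]);print(T,th0,s["force"])
for g in [108,98,88,78,68,58,48,38,28,18,9,2,-2]:
    a=np.radians(-153.5+g);d=np.array([np.cos(a),np.sin(a)]);n=np.array([-d[1],d[0]])
    p=H+.042*d+.020*n;print(g,"%.2f %.2f"%tuple((p-T[:2])*100),"turn %.1f"%(np.interp(g,[0,100],[-153.5,-95])-th0))
E
```

```text
t: 26.7
eef_pos: [0.7965, 0.0192, 0.0161]
ee_rot: [-3.138, 0.001, -1.658]
force: [0.5, 0.1, 0.4]
width: 0.0004
[0.79653213 0.0192128  0.0160511 ] -95.02291146586833 [0.50750326 0.09430361 0.38793796]
108 -1.65 -1.14 turn 0.0
98 -2.00 -1.87 turn -1.1
88 -2.46 -2.53 turn -7.0
78 -3.04 -3.11 turn -12.8
68 -3.70 -3.57 turn -18.7
58 -4.43 -3.91 turn -24.5
48 -5.22 -4.12 turn -30.4
38 -6.03 -4.19 turn -36.2
28 -6.83 -4.12 turn -42.1
18 -7.62 -3.91 turn -47.9
9 -8.28 -3.61 turn -53.2
2 -8.76 -3.30 turn -57.3
-2 -9.02 -3.10 turn -58.5
```

```bash
python3 -m inch '0 -1.65 -1.14 0 0 0 0;0 -2.00 -1.87 0 0 0 -1;0 -2.46 -2.53 0 0 0 -7;0 -3.04 -3.11 0 0 0 -13;0 -3.04 -3.11 0 0 0 -13'; python3 - <<'E'
from h import *
s=telemetry.get_state();print(s["force"],s["eef_pos"])
f=grab_frame("scene");hsv=cv2.cvtColor(f["pixels"],cv2.COLOR_RGB2HSV)
y=cv2.inRange(hsv,(22,150,130),(35,255,255));m=np.zeros_like(y);u,v=np.round(proj(f,[.8,-.03,.04])[0]).astype(int);m[v-40:v+40,u-60:u+50]=1
Q=np.array([ray(f,(b,a),.04)[:2] for a,b in np.argwhere((y*m)>0)]);print(len(Q),Q.mean(0))
if len(Q)>5: 
    l=cv2.fitLine(Q.astype(np.float32),cv2.DIST_HUBER,0,.01,.01).ravel();print(np.degrees(np.arctan2(l[1],l[0])))
save(f,"G3.png",(170,150,330,280),4)
for d in pinpoint("scene","gate_handle")[:2]: print(d["p"],ray(f,d["location"],.06))
E
```

```text
t: 27.32
eef_pos: [0.7675, -0.0125, 0.0184]
ee_rot: [-3.135, 0.002, -1.885]
force: [0.2, -1.5, 6.1]
width: 0.0002
[ 0.22316383 -1.46492489  6.1195153 ] [ 0.76749109 -0.01254257  0.01844311]
213 [ 0.81156968 -0.04547845]
-46.611443
0.66 [ 0.83397183 -0.10782564  0.06      ]
```

View pics/G3.png

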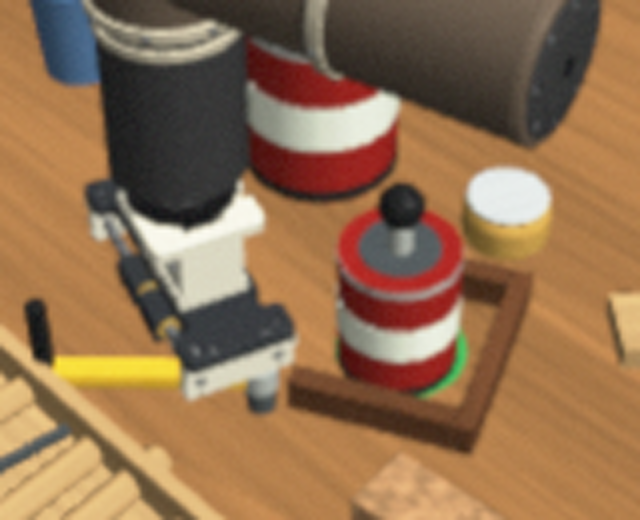

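The bar still hasn't moved, yet there is 6 N upward on the tool. I need to see the fingers, so I'm making one montage of the wrist, top and scene views.

```bash
python3 - <<'E'
from h import *
np.set_printoptions(precision=4,suppress=True)
s=telemetry.get_state();print(s["eef_pos"],s["force"],s["moment"])
W=grab_frame("wrist");S=grab_frame("scene");T=grab_frame("top")
for f in (S,T): print("tcp px",proj(f,s["eef_pos"]),"hinge",proj(f,[.7363,.0238,.04]),"bar90",proj(f,[.800,-.039,.04]))
print("wrist tcp",proj(W,s["eef_pos"]),"hinge",proj(W,[.7363,.0238,.04]))
a=cv2.resize(W["pixels"],(512,384));b=cv2.resize(S["pixels"][180:276,170:270],(288,276),interpolation=cv2.INTER_CUBIC);c=cv2.resize(T["pixels"][100:196,215:315],(288,276),interpolation=cv2.INTER_CUBIC)
o=np.zeros((552,800,3),np.uint8);o[:384,:512]=a;o[:276,512:]=b;o[276:,512:]=c;cv2.imwrite("pics/m1.png",o[:,:,::-1])
E
```

```text
[ 0.7678 -0.0123  0.0185] [-0.1111 -2.8938  6.9222] [-0.5804  0.2    -0.0309]
tcp px [[218.4733 245.2351]] hinge [[234.6324 241.2175]] bar90 [[203.4989 241.0889]]
tcp px [[257.2251 144.8205]] hinge [[246.2929 153.4196]] bar90 [[265.4642 134.0623]]
wrist tcp [[254.6144 223.4094]] hinge [[215.309  296.9873]]
```

View pics/m1.png

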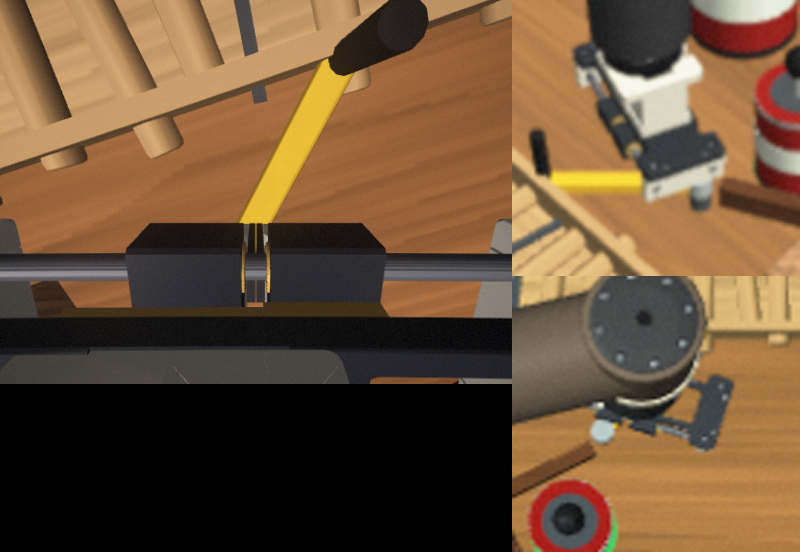

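The montage shows the fingers directly over the bar (wrist (255,225)) with 7 N upward at TCP z = 18 mm. So the real fingertips are at the bar's top, about 40 mm, some 22 mm above the reported TCP. That also explains the shrinking grip on the ball. I'm backing off and going lower, watching the force.

```bash
python3 -m inch '0 0 0 2 0 0 0;0 1.5 1.6 3 0 0 6;0 2.87 3.15 3 0 0 13;0 2.87 3.15 0 0 0 13;0 2.87 3.15 -1 0 0 13;0 2.87 3.15 -1.65 0 0 13;0 2.87 3.15 -1.65 0 0 13;0 2.87 3.15 -1.65 0 0 13'; python3 -m inch '0 -1.65 -1.14 0 0 0 0;0 -2.00 -1.87 0 0 0 -1;0 -2.46 -2.53 0 0 0 -7;0 -3.04 -3.11 0 0 0 -13;0 -3.04 -3.11 0 0 0 -13'; cat > bar.py <<'E'
from h import *
s=telemetry.get_state();print(s["force"],s["eef_pos"],np.degrees(s["ee_rot"][2]))
f=grab_frame("scene");hsv=cv2.cvtColor(f["pixels"],cv2.COLOR_RGB2HSV)
y=cv2.inRange(hsv,(22,150,130),(35,255,255))
Q=np.array([ray(f,(b,a),.04)[:2] for a,b in np.argwhere(y>0)]);Q=Q[np.hypot(*(Q-[.7363,.0238]).T)<.18];print(len(Q),Q.mean(0))
l=cv2.fitLine(Q.astype(np.float32),cv2.DIST_HUBER,0,.01,.01).ravel();print(np.degrees(np.arctan2(l[1],l[0])))
for d in pinpoint("scene","gate_handle")[:2]: print(d["p"],ray(f,d["location"],.06))
E
python3 bar.py
```

```text
t: 28.58
eef_pos: [0.7972, 0.0192, 0.0031]
ee_rot: [-3.134, 0.002, -1.655]
force: [-0.2, 0.0, -0.2]
width: 0.0004
t: 29.2
eef_pos: [0.7667, -0.0124, 0.0037]
ee_rot: [-3.134, 0.001, -1.882]
force: [0.3, -0.1, 0.0]
width: 0.0003
[ 0.31974553 -0.06825132  0.01594911] [ 0.76669485 -0.01242023  0.00365837] -107.84906267041754
30 [ 0.75803508 -0.11993354]
88.989494
0.38 [ 0.73725747 -0.14673382  0.06      ]
```

The bar is moving (gate at about 1.1 rad). I'm finishing the arc.

```bash
python3 -m inch '0 -0.66 -0.46 0 0 0 -6;0 -1.39 -0.80 0 0 0 -12;0 -2.18 -1.01 0 0 0 -17;0 -2.99 -1.08 0 0 0 -23;0 -3.79 -1.01 0 0 0 -29;0 -4.58 -0.80 0 0 0 -35;0 -5.24 -0.50 0 0 0 -40;0 -5.72 -0.19 0 0 0 -44;0 -5.72 -0.19 0 0 0 -45.5'; python3 bar.py; python3 -m inch '0 -0.26 0.20 0 0 0 0;0 -0.36 0.40 0 0 0 0;0 -0.36 0.40 0 0 0 0'; python3 bar.py
```

```text
t: 30.42
eef_pos: [0.7096, -0.0137, 0.0034]
ee_rot: [-3.134, 0.001, -2.673]
force: [-0.1, -1.3, -0.2]
width: 0.0004
[-0.12581478 -1.27938518 -0.20157769] [ 0.70957565 -0.01371752  0.00344275] -153.1671423339639
167 [ 0.66546599 -0.01024193]
26.757948
0.58 [ 0.56597006 -0.07800522  0.06      ]
t: 30.9
eef_pos: [0.7082, -0.0124, 0.0033]
ee_rot: [-3.13, 0.003, -2.672]
force: [9.4, -12.8, -6.9]
width: 0.0005
[  9.3894393  -12.84024982  -6.89644868] [ 0.7081697  -0.01242546  0.00334397] -153.09484872676506
169 [ 0.66561788 -0.00811856]
26.667614
0.83 [ 0.56248265 -0.07525477  0.06      ]
0.42 [0.498528   0.23069429 0.06      ]
```

At the stop: 16 N pushing back and the bar at 26.7° against 26.5° expected. I'm backing straight off, rising and checking from above.

```bash
python3 -m inch '0 0.45 -0.9 0 0 0 0;0 1.3 -2.7 0 0 0 0;0 1.3 -2.7 2 0 0 0;0 1.3 -2.7 8 0 0 0;0 1.3 -2.7 14 0 0 0;0 1.3 -2.7 20 0 0 0;0 1.3 -2.7 26 0 0 0;0 2 -9 28 0 0 0;0 2 -15 28 0 0 0;0 2 -21 28 0 0 0;0 2 -24 28 0 0 0;0 2 -24 28 0 0 0'; python3 - <<'E'
from h import *
np.set_printoptions(precision=4,suppress=True)
x=np.radians(116.5);B=np.array([.6245,.0575]);bay=lambda p:np.round(1e3*np.array([(p[:2]-B)@[np.cos(x),np.sin(x)],(p[:2]-B)@[-np.sin(x),np.cos(x)]]),1)
F={c:grab_frame(c) for c in("top","scene")};K={}
for c,f in F.items():
    y=cv2.inRange(cv2.cvtColor(f["pixels"],cv2.COLOR_RGB2HSV),(22,150,130),(35,255,255))
    Q=np.array([ray(f,(b,a),.04)[:2] for a,b in np.argwhere(y>0)]);Q=Q[np.hypot(*(Q-[.7363,.0238]).T)<.18]
    l=cv2.fitLine(Q.astype(np.float32),cv2.DIST_HUBER,0,.01,.01).ravel();print(c,"bar",len(Q),bay(Q.mean(0)),np.degrees(np.arctan2(l[1],l[0])))
    u,v=np.round(proj(f,[.6285,.057,.15])[0]).astype(int);b=(f["pixels"].max(2)<45).astype(np.uint8);m=np.zeros_like(b);m[v-14:v+14,u-14:u+14]=1
    n,_,s,ce=cv2.connectedComponentsWithStats(b*m);i=1+np.argmax(s[1:,4]);K[c]=ce[i];print(c,"knob",s[i],bay(ray(f,ce[i],.15)))
    for n in("wax_tin","sanding_block","offcut","glue","mallet","brush_pot","chisel_a"):
        d=pinpoint(c,n);print(n,[ray(f,k["location"],0)[:2] for k in d[:1]],end=" ")
    print()
P=[np.c_[cam(F[c])[2],cam(F[c])[3]] for c in K];U=[cv2.undistortPoints(K[c].reshape(1,1,2),*cam(F[c])[:2])[0,0].reshape(2,1) for c in K]
X=cv2.triangulatePoints(P[0],P[1],*U);X=(X[:3]/X[3]).ravel();print("knob",X,bay(X))
a=cv2.resize(F["top"]["pixels"][135:235,195:295],(400,400),interpolation=cv2.INTER_CUBIC);b=cv2.resize(F["scene"]["pixels"][170:270,210:310],(400,400),interpolation=cv2.INTER_CUBIC)
cv2.imwrite("pics/fin.png",np.hstack([a,b])[:,:,::-1])
E
```

```text
t: 32.5
eef_pos: [0.7274, -0.2553, 0.2839]
ee_rot: [-3.131, 0.003, -2.675]
force: [0.7, -0.6, 0.4]
width: 0.0009
top bar 154 [-77.4 -26.3] 24.078932
top knob [230 179  10  11  75] [-2.4 -4.9]
wax_tin [array([0.476 , 0.0274])] sanding_block [array([0.7311, 0.2021])] offcut [array([0.4503, 0.2007])] glue [array([0.5935, 0.3454])] mallet [array([0.4868, 0.397 ])] brush_pot [array([ 0.582 , -0.3882])] chisel_a [array([ 0.4818, -0.3549])] 
scene bar 199 [-78.7  -5.8] 27.066883
scene knob [265 197  10  10  60] [-3.1 -8.6]
wax_tin [array([0.478 , 0.0432])] sanding_block [array([0.7356, 0.1866])] offcut [array([0.4401, 0.2066])] glue [array([0.5853, 0.3435])] mallet [array([0.4892, 0.3932])] brush_pot [array([ 0.5796, -0.3993])] chisel_a [array([ 0.4847, -0.3367])] 
knob [0.6307 0.057  0.147 ] [-3.2 -5.3]
```

View pics/fin.png

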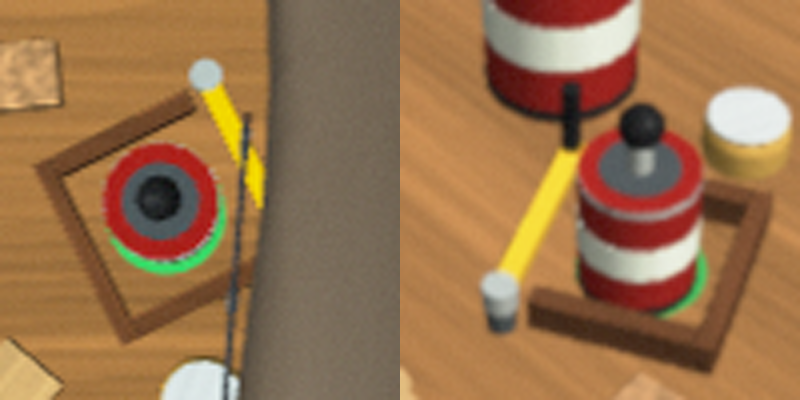

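The weight stands upright on the ring, about 6 mm off centre. The bar is across the mouth against its stop, the bystanders read where they were, and the arm is clear. I'm handing in.

```bash
python3 -c "
from station import arm
print(arm.job_done())"
```

```text
the job is handed in; nothing more can be done
None
```

The small red weight is parked on the green ring and the yellow bar is shut across the bay's mouth. I handed the job in at about 32.7 s; no verdict is reported.

**Walking:** I pinched the knob and walked the weight there in six rocks of about 8°, alternating left and right. Each rock gained about 30 mm. I let go and regripped once before the last rock, because the ball was slipping in the pads.

**Gate:** The first two tries did not move the bar. The first skimmed over it, and on the second the fingers rested on top of it. The real fingertips appeared to be about 22 mm higher than the reported tool point. The third try, set lower, swung the bar to its stop, which pushed back with about 16 N.

**Last checks:**

| What | Result |
|---|---|
| Weight | Knob (-3,-5) mm from the ring centre by triangulation; looks upright in both views, but I did not measure its tilt |
| Bar (26.5° is shut) | 27.1° in the scene view; 24.1° in the top view, where the arm partly hid it, so I relied on the scene view and the push at the stop |
| Bystanders | Positions agree with the start to within about 11 mm, which is roughly the networks' own scatter |
| Arm | Raised clear; wrist force under 1 N |

I measured no rock's lean angle directly. The 8° comes from the planned knob motion, the wrist forces and one picture.

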